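# Find the sticking dosing pump and reject it

## Robot

A 7-joint arm with a two-finger parallel gripper is mounted at the origin on the work surface. World frame = base frame: x ahead of the robot, y to its left, z up, the work surface at z = 0. Lengths are in m, angles in rad, forces in N, time in s.
With the tool pointing down it reaches from about 0.35 to 0.9 m from the base axis. Payload 8.1 kg.
Tool frame: the origin (TCP) lies between the finger pads; the fingertips stand ahead of it and the grasp point (between the pads) is the TCP (arm.nose_length is the z of the fingertips in the tool frame, in m); z points along the fingers, y is the line along which they close (so a half turn about z gives the same grasp; the last joint's range is limited). The gripper opens to 92 mm and grips with 3 to 60 N. Pads are 19 mm wide; open, the fingers measure 130 mm over their backs; the gripper's body (75 mm by 190 mm) begins 47 mm behind the grasp point.
Start: joints at [-1.287, 0.434, 0.025, 1.573, -0.012, 1.134, -0.075], TCP at [0.236, 0.579, 0.246] pointing down, gripper open.
Joint ranges: [-2.62, 2.62], [-0.44, 2.09], [-1.27, 1.32], [0.08, 2.57], [-1.32, 4.46], [0.12, 2], [-2.74, 2.74]. Speed limits (rad/s): [2.22, 2.22, 3.01, 3.01, 3.14, 3.14, 3.14].

## Interface

Orientations are given as a rotation vector (axis times angle).
In Python, from cell import sensors, optics, arm gives the robot as it stands.
- The arm moves only by the tool arm_command, never from a script. Its argument "deltas" is one flat list of numbers, 7 for each row, row after row: the turn, a rotation vector about the world's x, y, z as a fraction of full scale, then the shift along the world's x, y, z as a fraction of full scale, then the finger opening in mm, from 0 to 91.8. In form: [wx, wy, wz, dx, dy, dz, fingers, wx, wy, wz, dx, dy, dz, fingers, ...]. A call has 1 to 20 rows; each row is the pose to reach, as a shift and turn from the pose commanded when the call began; what a row does not reach only later rows make up. Full scale, the value 1, is 1 m for a shift and 90 degrees for a turn. A row lasts 1/10 s, in which the tool goes at most 50 mm and 8.59 degrees, less where a joint would pass 70% of its speed; a pose out of reach is approached as far as the arm can. A call with a number of a shift or a turn outside -1 to 1 is refused whole. A call with a gripper value outside its range is refused whole. The fingers move at their own pace and stop on an object; "force" is the grip in N (left out, the last holds). Time passes only in rows, so rows that repeat a pose let the fingers close. It gives the time, the measured TCP pose, the force, the opening and the grip force at its end, in the units of the state.
- sensors.observe(): the state, without advancing time (a new reading comes with each control period).
- optics.get_image(name): name is "scene" or "side" or "wrist"; returns the picture (480x640x3 uint8, blue, green, red); there is no depth.
- optics.calibration(name): a dict with "camera_matrix" (3x3 intrinsics, pixels), "rvec" (rotation vector, rad) and "tvec" (3), from world to camera coordinates, as OpenCV has them. Camera axes: x right, y down, z forward; pixel columns grow to the right and rows downward; lengths in m; the calibration is good to about 2 mm. A picture is of the moment at which its call begins: read the wrist's pose just before it. calibration takes no time and is no camera call; for the wrist camera it gives the pose at the moment of the call.
- arm.sign_off(): hands the job in; it is judged then, once.
The state is a dict: "clock": time; "joints": joint angles; "dq": joint speeds; "joint_efforts": joint torques, N m; "position": TCP position; "ee_rot": TCP orientation; "force": force on the tool from outside, world axes, zero at the start; "ft_torque": the same for the moment, N m; "width": opening from 0.0 (shut) to 1.0 (fully open); "gripper_force": force on a finger pad.
Only numpy, scipy, OpenCV 4.12 (cv2) and the standard library are available. Lean on these libraries where they do the work, as an engineer would, in place of code of your own. Each camera call takes 0.05 s, during which the arm holds its last target. There are 200 camera calls.

## Task

One of the three dosing pumps on the bench is sticking. Press their plungers about half-way down, one after another, until you find the one that pushes back harder and harder and stays down when let go; do not force it to the bottom. Then slide that pump along the bench, standing and without lifting it, until its whole foot is inside the reject bay behind the pumps, and leave the other two pumps standing where they are.

Things in the scene. Friction and masses are not known exactly. Their poses are not given: they have to be found in the camera images.
- bay: The reject bay, fixed to the bench: a low U-shaped fence of dark steel angle, 6 mm thick and 30 mm high, with an end wall left and right and a back wall, open at the front towards the robot; no front lip. Its floor is the bench top (a dark rubber look, no step). Inside 620 mm long (its y axis) and 100 mm deep. Origin: middle of the open front line at bench height; x points into the bay (back wall's inner face at x = 100 mm), y along it.
- pump_1: A loose piston dosing pump standing on the bench, about 0.3 to 0.65 kg: a round aluminium body 50 mm across and 55 mm high on a round foot flange 60 mm across and 8 mm high, with a spring plunger on top whose round black cap is 32 mm across and 8 mm thick, its top 87 mm above the bench. Origin: centre of the underside, z up. All three pumps look alike.
- pump_1_cap (a point): Centre of the top face of pump_1's plunger cap, moving down with the plunger (87 mm above the foot when up).
- pump_1_plunger (a joint): Plunger of pump_1: 0 = up, 0.020 m = fully down. A sound plunger is light (about 1 N to start, 2 N at the bottom of its 20 mm stroke) and springs fully up when let go. The sticking one binds: it takes about 6 N to start and the resistance rises to about 7.5 N at 5 mm, 9 N at 10 mm and 12 N at the bottom, and it stays down where it is let go. At the start all are up. Which of the three sticks is not known beforehand.
- pump_2: A loose piston dosing pump standing on the bench, about 0.3 to 0.65 kg: a round aluminium body 50 mm across and 55 mm high on a round foot flange 60 mm across and 8 mm high, with a spring plunger on top whose round black cap is 32 mm across and 8 mm thick, its top 87 mm above the bench. Origin: centre of the underside, z up. All three pumps look alike.
- pump_2_cap (a point): Centre of the top face of pump_2's plunger cap, moving down with the plunger (87 mm above the foot when up).
- pump_2_plunger (a joint): Plunger of pump_2: 0 = up, 0.020 m = fully down. A sound plunger is light (about 1 N to start, 2 N at the bottom of its 20 mm stroke) and springs fully up when let go. The sticking one binds: it takes about 6 N to start and the resistance rises to about 7.5 N at 5 mm, 9 N at 10 mm and 12 N at the bottom, and it stays down where it is let go. At the start all are up. Which of the three sticks is not known beforehand.
- pump_3: A loose piston dosing pump standing on the bench, about 0.3 to 0.65 kg: a round aluminium body 50 mm across and 55 mm high on a round foot flange 60 mm across and 8 mm high, with a spring plunger on top whose round black cap is 32 mm across and 8 mm thick, its top 87 mm above the bench. Origin: centre of the underside, z up. All three pumps look alike.
- pump_3_cap (a point): Centre of the top face of pump_3's plunger cap, moving down with the plunger (87 mm above the foot when up).
- pump_3_plunger (a joint): Plunger of pump_3: 0 = up, 0.020 m = fully down. A sound plunger is light (about 1 N to start, 2 N at the bottom of its 20 mm stroke) and springs fully up when let go. The sticking one binds: it takes about 6 N to start and the resistance rises to about 7.5 N at 5 mm, 9 N at 10 mm and 12 N at the bottom, and it stays down where it is let go. At the start all are up. Which of the three sticks is not known beforehand.
- block: Bystander: loose dark steel block 50 x 36 x 28 mm high (x, y, z) lying between two pumps. Origin: centre of its underside.
- adapter: Bystander: loose round steel tap adapter, 32 mm across and 38 mm high, standing between two pumps. Origin: centre of its underside.

How it is judged:
On the way:
1. the sticking plunger has been found: a pump still in front of the bay has its plunger more than 3 mm down with the fingers off it (((value of joint pump_1_plunger above 0.003 m and contact force between the fingers and pump_1 below 0.05 N and x of pump_1 in the frame of bay below 0 m) or (value of joint pump_2_plunger above 0.003 m and contact force between the fingers and pump_2 below 0.05 N and x of pump_2 in the frame of bay below 0 m) or (value of joint pump_3_plunger above 0.003 m and contact force between the fingers and pump_3 below 0.05 N and x of pump_3 in the frame of bay below 0 m))), for 0.15 s.
At the end, for the whole second after the job is handed in: The sticking pump (the one whose plunger stays down, 3 to 17 mm) stands upright and at rest with its whole foot in the reject bay: centre at least 30 mm past the open front line, between the end walls. The others stand upright, plungers up, within 25 mm of where they started (((x of pump_1 in the frame of bay between 0.03 and 0.1 m and y of pump_1 in the frame of bay between -0.3 and 0.3 m and linear speed of pump_1 below 0.02 m/s and value of joint pump_1_plunger between 0.003 and 0.017 m and distance of each of pump_2, pump_3 from where it was at the start of the episode below 0.025 m and value of joint each of pump_2_plunger, pump_3_plunger below 0.002 m) or (x of pump_2 in the frame of bay between 0.03 and 0.1 m and y of pump_2 in the frame of bay between -0.3 and 0.3 m and linear speed of pump_2 below 0.02 m/s and value of joint pump_2_plunger between 0.003 and 0.017 m and distance of each of pump_1, pump_3 from where it was at the start of the episode below 0.025 m and value of joint each of pump_1_plunger, pump_3_plunger below 0.002 m) or (x of pump_3 in the frame of bay between 0.03 and 0.1 m and y of pump_3 in the frame of bay between -0.3 and 0.3 m and linear speed of pump_3 below 0.02 m/s and value of joint pump_3_plunger between 0.003 and 0.017 m and distance of each of pump_1, pump_2 from where it was at the start of the episode below 0.025 m and value of joint each of pump_1_plunger, pump_2_plunger below 0.002 m)) and angle between each of pump_1, pump_2, pump_3's own z axis and vertical below 0.15 rad); the robot touches nothing.
It fails at once if a pump is lifted more than 15 mm off the bench (height (world z) of any of pump_1, pump_2, pump_3 above 0.015 m).
It fails at once if a pump is tipped by more than 0.5 rad (angle between any of pump_1, pump_2, pump_3's own z axis and vertical above 0.5 rad).
It also fails if it takes over 58 s, if anything falls off the work surface, if the arm or the gripper's body presses on something with over 40 N, if the wrist force passes 120 N, or if a joint passes its speed limit or range.

## Working session

There is one attempt and no reset: what is moved stays moved. The work goes in short steps, Python scripts to look and compute and a tool call to move; the robot and the scene stay as the last step left them, time stands still between calls to the robot, and variables do not carry over. Pictures are saved under pics/ and viewed, at most 10 in all, crops included, and the job is handed in when it is done.

Besides the shell and the picture viewer there is one more tool, called after "Request:" by a JSON object that holds its "api" and its "payload", one argument or row to a line. arm_command: Moves the arm, as the interface text tells. Its arguments: {"type":"object","properties":{"deltas":{"type":"array","items":{"type":"number"}},"force":{"type":"number"}},"required":["deltas"]}

```bash
mkdir -p pics
python3 - <<'E'
from cell import sensors, optics, arm
import cv2
s=sensors.observe();print(s['clock'],s['position'],s['ee_rot'],s['force'],arm.nose_length)
for n in("scene","side"):
    cv2.imwrite(f"pics/{n}0.png",optics.get_image(n)); c=optics.calibration(n);print(n,c)
E
```

```text
0.0 [0.23563497 0.57837043 0.24496759] [-6.03806458e-01 -3.08287093e+00  2.37247847e-03] [ 0.59004735 -0.81280495 -0.06689933] 0.019
scene {'camera_matrix': array([[490.78824648,   0.        , 321.71129283],
       [  0.        , 490.78824648, 245.61069996],
       [  0.        ,   0.        ,   1.        ]]), 'rvec': array([ 1.32153889,  2.18177512, -0.92632963]), 'tvec': array([ 0.24103994, -0.26118008,  1.20613831])}
side {'camera_matrix': array([[551.54249527,   0.        , 330.39759318],
       [  0.        , 551.54249527, 242.9185201 ],
       [  0.        ,   0.        ,   1.        ]]), 'rvec': array([ 2.29221138, -0.81605052,  0.34102966]), 'tvec': array([-0.42395716,  0.30584799,  0.58782847])}
```

View pics/scene0.png

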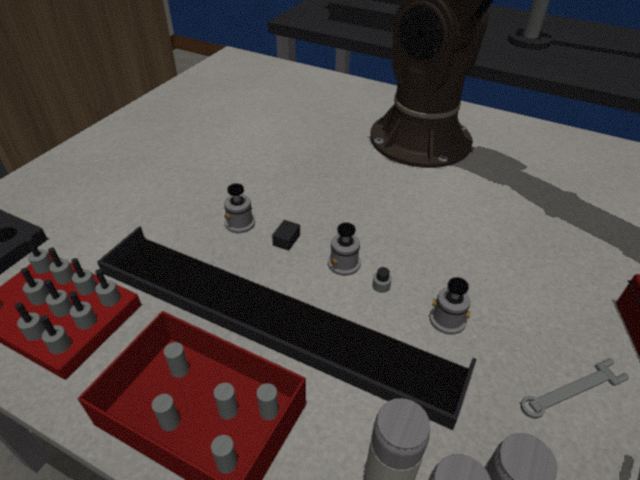

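View pics/side0.png

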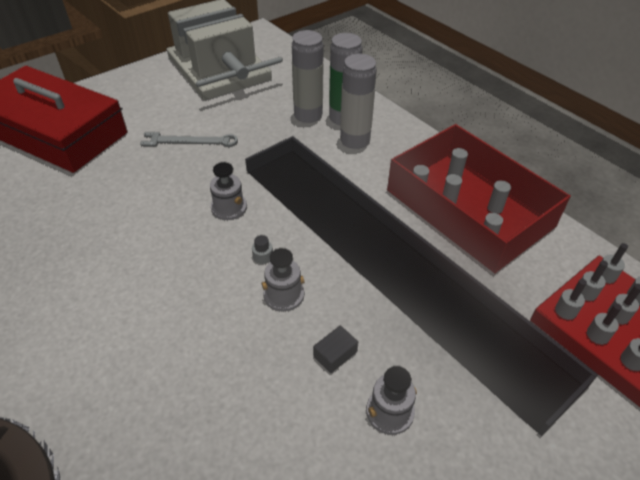

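The scene view shows the caps at about (236,189), (347,230) and (458,286). In the side view they are at (397,380), (281,258) and (223,170). The bay's open front line runs from (140,235) to (472,365) in the scene view.

```bash
cat > h.py <<'E'
import numpy as np, cv2
from cell import sensors, optics, arm
def ray(c,p,z):
    R=cv2.Rodrigues(c['rvec'])[0]; o=-R.T@c['tvec']
    d=R.T@np.linalg.inv(c['camera_matrix'])@np.array([p[0],p[1],1.]); return (o+d*(z-o[2])/d[2]).round(4)
def blob(img,p,th=60):
    """centroid of the dark blob around p (cap)"""
    g=img.max(2); r=16; x,y=map(int,p); w=(g[y-r:y+r,x-r:x+r]<th).astype(np.uint8)
    n,l,s,c=cv2.connectedComponentsWithStats(w); i=min(range(1,n),key=lambda i:np.hypot(*(c[i]-r))-.02*s[i][4]); return c[i]+[x-r,y-r],s[i]
E
python3 - <<'E'
from h import *
P={'scene':[(236,189),(347,230),(458,286)],'side':[(397,380),(281,258),(223,170)]}
B={'scene':[(140,238),(472,368),(458,416),(100,265)],'side':[(545,430),(248,165)]}
F={'scene':[(287,236),(382,281)],'side':[(336,349),(262,250)]}
for n in P:
    c=optics.calibration(n); im=cv2.imread(f'pics/{n}0.png')
    for p in P[n]:
        b,s=blob(im,p); print(n,p,b.round(1),s,ray(c,b,.084),ray(c,p,.087))
    print('bay',[ray(c,p,.0 if n=='side' else 0.0)[:2] for p in B[n]]); print('bayz30',[ray(c,p,.03)[:2] for p in B[n]])
    print('by',[ray(c,p,.02)[:2] for p in F[n]])
E
```

```text
scene (236, 189) [235.9 193.6] [  8  11  17  21 259] [ 0.4823 -0.2016  0.084 ] [ 0.4737 -0.2068  0.087 ]
scene (347, 230) [345.6 233.6] [  7   9  17  23 320] [0.4863 0.0225 0.084 ] [0.48   0.0219 0.087 ]
scene (458, 286) [456.1 289.5] [  3   8  23  24 416] [0.5213 0.2224 0.084 ] [0.5159 0.2231 0.087 ]
bay [array([ 0.5959, -0.3527]), array([0.5828, 0.2818]), array([0.6679, 0.2844]), array([ 0.6841, -0.3658])]
bayz30 [array([ 0.6176, -0.3239]), array([0.605 , 0.2808]), array([0.6861, 0.2832]), array([ 0.7015, -0.3363])]
by [array([ 0.478 , -0.0984]), array([0.5001, 0.1008])]
side (397, 380) [396.  381.8] [  3   3  26  29 616] [ 0.4677 -0.2136  0.084 ] [ 0.4688 -0.2136  0.087 ]
side (281, 258) [280.7 260.1] [  5   7  22  25 399] [0.473  0.0135 0.084 ] [0.474 0.014 0.087]
side (223, 170) [223.3 173.2] [  7   9  19  23 313] [0.5081 0.2123 0.084 ] [0.5103 0.2159 0.087 ]
bay [array([ 0.603, -0.349]), array([0.5997, 0.2939])]
bayz30 [array([ 0.5848, -0.351 ]), array([0.5817, 0.2622])]
by [array([ 0.4689, -0.1096]), array([0.4926, 0.0934])]
```

Run:
```python
import cv2
im=cv2.imread('pics/scene0.png'); a=cv2.resize(im[215:305,90:250],(800,450)); b=cv2.resize(im[335:425,410:490],(400,450))
a=cv2.convertScaleAbs(a,alpha=2.2);cv2.imwrite('pics/c1.png',a)
```

```text
(no output)
```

View pics/c1.png

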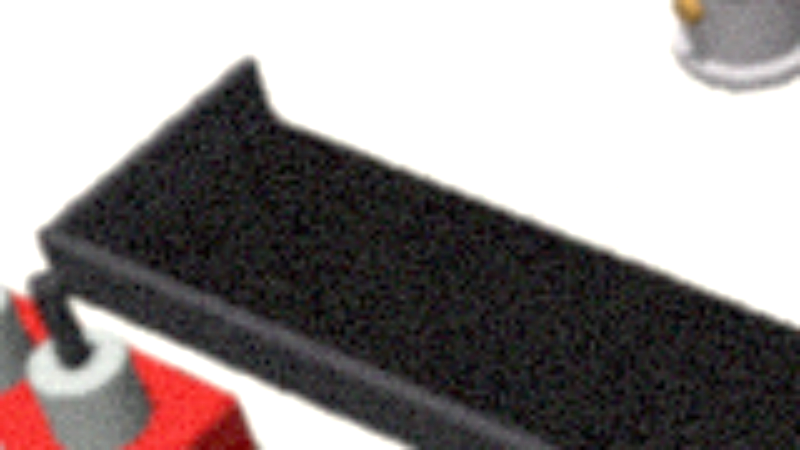

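The front line is at about x = 0.60 and the back wall at about 0.70. The pumps are near (0.471,-0.210), (0.477,0.018) and (0.513,0.219). I'll move above pump C first with the fingers shut.

Request:
{"api": "arm_command", "payload": {
  "deltas": [0, 0, 0.247, 0.277, -0.359, -0.065, 0, 0, 0, 0.247, 0.277, -0.359, -0.065, 0, 0, 0, 0.247, 0.277, -0.359, -0.065, 0, 0, 0, 0.247, 0.277, -0.359, -0.065, 0, 0, 0, 0.247, 0.277, -0.359, -0.065, 0, 0, 0, 0.247, 0.277, -0.359, -0.065, 0, 0, 0, 0.247, 0.277, -0.359, -0.065, 0, 0, 0, 0.247, 0.277, -0.359, -0.065, 0, 0, 0, 0.247, 0.277, -0.359, -0.065, 0, 0, 0, 0.247, 0.277, -0.359, -0.065, 0, 0, 0, 0.247, 0.277, -0.359, -0.065, 0, 0, 0, 0.247, 0.277, -0.359, -0.065, 0, 0, 0, 0.247, 0.277, -0.359, -0.065, 0, 0, 0, 0.247, 0.277, -0.359, -0.065, 0]
}}

```text
clock: 1.5
position: [0.5119, 0.2216, 0.1809]
ee_rot: [0.006, -3.142, -0.001]
force: [-0.2, 0.1, 0.5]
width: 0.007
gripper_force: 0.0
```

Run:
```python
from h import *
s=sensors.observe();print(s['clock'],s['position'],s['ee_rot'],s['force'],s['width'])
c=optics.calibration('wrist');im=optics.get_image('wrist');cv2.imwrite('pics/w1.png',im);print(c)
print(cv2.projectPoints(np.array([[.513,.219,.087],[.513,.219,0]]),c['rvec'],c['tvec'],c['camera_matrix'],None)[0])
```

```text
1.5 [0.51194537 0.22155079 0.18093408] [ 6.17078697e-03 -3.14152711e+00 -1.09452441e-03] [-0.20991925  0.14516784  0.53667311] 0.006775078446618968
{'camera_matrix': array([[360.05242717,   0.        , 322.72151507],
       [  0.        , 360.05242717, 239.53443548],
       [  0.        ,   0.        ,   1.        ]]), 'rvec': array([-2.07134695, -2.0771967 , -0.28922301]), 'tvec': array([-0.22130371, -0.51163661,  0.18756983])}
[[[317.20354087 248.73059116]]

 [[318.5351025  220.33954492]]]
```

View pics/w1.png

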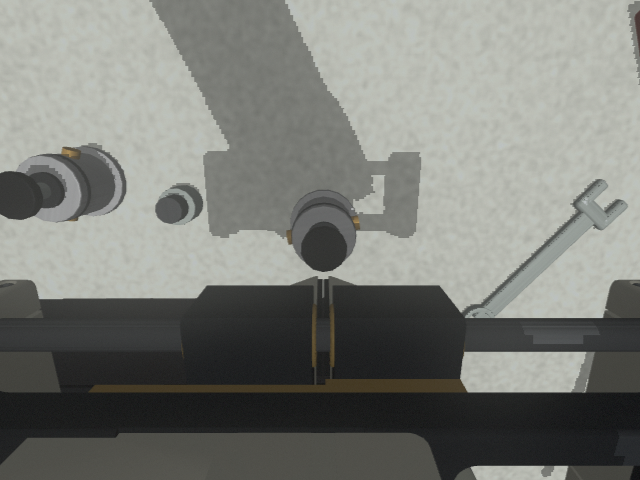

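The wrist view shows cap C at about (324,247), just ahead of the fingertips. Pump B's cap is at (19,195) and the adapter's top at (172,208).

Run:
```python
from h import *
c=optics.calibration('wrist')
print(ray(c,(324,247),.087),ray(c,(19,195),.087),ray(c,(172,208),.038), ray(c,(96,180),.004))
```

```text
[0.5119 0.2233 0.087 ] [0.4771 0.0251 0.087 ] [0.4948 0.1027 0.038 ] [0.4768 0.0249 0.004 ]
```

Request:
{"api": "arm_command", "payload": {
  "deltas": [0, 0, 0, 0, 0.003, -0.04, 0, 0, 0, 0, 0, 0.003, -0.066, 0, 0, 0, 0, 0, 0.003, -0.072, 0, 0, 0, 0, 0, 0.003, -0.075, 0, 0, 0, 0, 0, 0.003, -0.078, 0, 0, 0, 0, 0, 0.003, -0.081, 0, 0, 0, 0, 0, 0.003, -0.084, 0, 0, 0, 0, 0, 0.003, -0.084, 0, 0, 0, 0, 0, 0.003, -0.084, 0]
}}

```text
clock: 2.45
position: [0.5132, 0.2231, 0.0972]
ee_rot: [-0.002, 3.141, 0.001]
force: [0.5, 1.0, 1.7]
width: 0.004
gripper_force: 0.7
```

About 1.7 N, so C is sound. B is next.

Request:
{"api": "arm_command", "payload": {
  "deltas": [0, 0, 0, 0, 0, 0.03, 0, 0, 0, 0, 0, 0, 0.03, 0, 0, 0, 0, -0.036, -0.198, 0.03, 0, 0, 0, 0, -0.036, -0.198, 0.03, 0, 0, 0, 0, -0.036, -0.198, 0.03, 0, 0, 0, 0, -0.036, -0.198, 0.03, 0, 0, 0, 0, -0.036, -0.198, 0.03, 0, 0, 0, 0, -0.036, -0.198, 0.03, 0, 0, 0, 0, -0.036, -0.198, 0.015, 0, 0, 0, 0, -0.036, -0.198, 0.011, 0, 0, 0, 0, -0.036, -0.198, 0.008, 0, 0, 0, 0, -0.036, -0.198, 0.005, 0, 0, 0, 0, -0.036, -0.198, 0.002, 0, 0, 0, 0, -0.036, -0.198, 0, 0, 0, 0, 0, -0.036, -0.198, 0, 0, 0, 0, 0, -0.036, -0.198, 0, 0]
}}

```text
clock: 4.05
position: [0.477, 0.0249, 0.0969]
ee_rot: [-0.002, 3.141, 0.0]
force: [-0.4, 0.6, 2.0]
width: 0.004
gripper_force: 0.6
```

B reads 2 N, so it is sound too. That leaves A.

Request:
{"api": "arm_command", "payload": {
  "deltas": [0, 0, 0, 0, 0, 0.03, 0, 0, 0, 0, 0, 0, 0.03, 0, 0, 0, 0, -0.005, -0.229, 0.03, 0, 0, 0, 0, -0.005, -0.229, 0.03, 0, 0, 0, 0, -0.005, -0.229, 0.03, 0, 0, 0, 0, -0.005, -0.229, 0.03, 0, 0, 0, 0, -0.005, -0.229, 0.03, 0, 0, 0, 0, -0.005, -0.229, 0.03, 0, 0, 0, 0, -0.005, -0.229, 0.03, 0, 0, 0, 0, -0.005, -0.229, 0.015, 0, 0, 0, 0, -0.005, -0.229, 0.011, 0, 0, 0, 0, -0.005, -0.229, 0.008, 0, 0, 0, 0, -0.005, -0.229, 0.005, 0, 0, 0, 0, -0.005, -0.229, 0.002, 0, 0, 0, 0, -0.005, -0.229, 0, 0, 0, 0, 0, -0.005, -0.229, 0, 0, 0, 0, 0, -0.005, -0.229, 0, 0]
}}

```text
clock: 5.75
position: [0.4721, -0.2035, 0.097]
ee_rot: [-0.004, 3.141, 0.0]
force: [-0.3, 0.6, 0.1]
width: 0.003
gripper_force: 0.0
```

There is no contact force, so I'll lift clear and look.

Request:
{"api": "arm_command", "payload": {
  "deltas": [0, 0, 0, 0, 0, 0.04, 0, 0, 0, 0, 0, 0, 0.08, 0, 0, 0, 0, 0, 0, 0.08, 0, 0, 0, 0, 0, 0, 0.08, 0]
}}

```text
clock: 6.15
position: [0.4725, -0.2041, 0.1777]
ee_rot: [-0.003, 3.139, -0.001]
force: [0.1, -0.3, -0.9]
width: 0.006
gripper_force: 0.0
```

Run:
```python
from h import *
s=sensors.observe();print(s['clock'],s['position'],s['force'])
im=optics.get_image('wrist');cv2.imwrite('pics/w2.png',im)
cv2.imwrite('pics/s2.png',optics.get_image('scene'))
```

```text
6.15 [ 0.47247939 -0.20409545  0.17771896] [ 0.14949359 -0.28038905 -0.8611739 ]
```

View pics/w2.png

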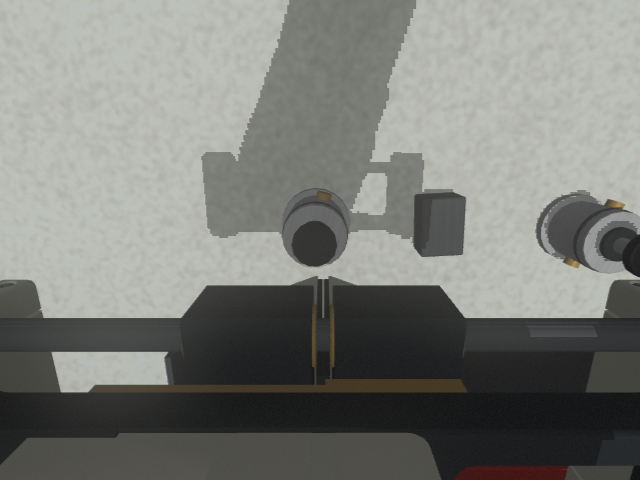

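The cap is under the tool at (314,243), and it looks nearer the body than C's did. I'll confirm in the scene view.

Run:
```python
from h import *
c=optics.calibration('wrist'); print(ray(c,(314,243),.077),ray(c,(439,222),.028), ray(c,(565,225),.004))
f=lambda n:cv2.resize(cv2.imread(n)[170:245,200:480],None,fx=2.8,fy=3.7)
cv2.imwrite('pics/cmp.png',np.vstack([f('pics/scene0.png'),f('pics/s2.png')]))
```

```text
[ 0.4697 -0.2086  0.077 ] [ 0.4661 -0.1074  0.028 ] [0.4743 0.0127 0.004 ]
```

View pics/cmp.png

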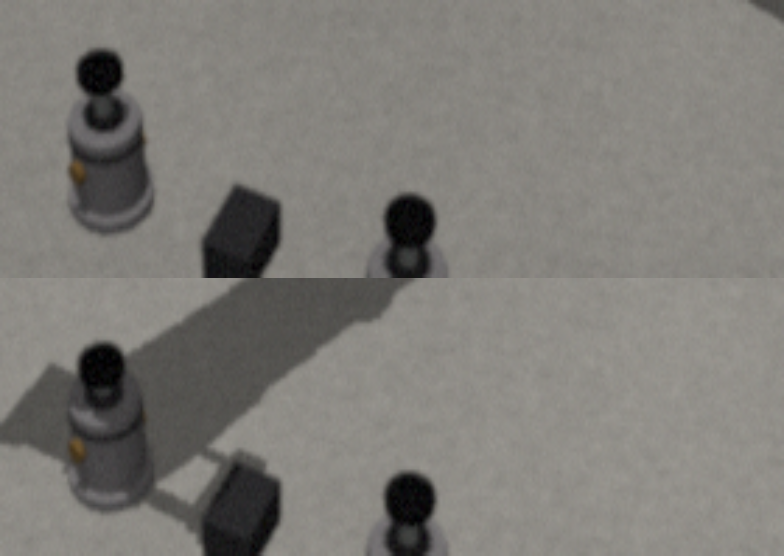

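Lower half: A's cap has stayed about half-way down while B's is up, so A is the sticking pump. I'll open, lower around its body and grip lightly.

Request:
{"api": "arm_command", "payload": {
  "deltas": [0, 0, 0, -0.002, -0.004, 0, 80, 0, 0, 0, -0.002, -0.004, 0, 80, 0, 0, 0, -0.002, -0.004, 0, 80, 0, 0, 0, -0.002, -0.004, 0, 80, 0, 0, 0, -0.002, -0.004, 0, 80, 0, 0, 0, -0.002, -0.004, 0, 80, 0, 0, 0, -0.002, -0.004, 0, 80, 0, 0, 0, -0.002, -0.004, 0, 80],
  "force": 12
}}

```text
clock: 7.05
position: [0.4698, -0.2081, 0.1768]
ee_rot: [-0.002, 3.142, 0.0]
force: [0.9, 0.2, -0.5]
width: 0.651
gripper_force: 0.0
```

Request:
{"api": "arm_command", "payload": {
  "deltas": [0, 0, 0, 0, 0, -0.02, 80, 0, 0, 0, 0, 0, -0.04, 80, 0, 0, 0, 0, 0, -0.04, 80, 0, 0, 0, 0, 0, -0.07, 80, 0, 0, 0, 0, 0, -0.09, 80, 0, 0, 0, 0, 0, -0.11, 80, 0, 0, 0, 0, 0, -0.13, 80, 0, 0, 0, 0, 0, -0.13, 80]
}}

```text
clock: 7.85
position: [0.4688, -0.2078, 0.0455]
ee_rot: [0.002, -3.139, -0.002]
force: [-0.7, -0.2, 0.7]
width: 0.871
gripper_force: 0.0
```

Request:
{"api": "arm_command", "payload": {
  "deltas": [0, 0, 0, 0, 0, 0, 44, 0, 0, 0, 0, 0, 0, 44, 0, 0, 0, 0, 0, 0, 44, 0, 0, 0, 0, 0, 0, 44, 0, 0, 0, 0, 0, 0, 44, 0, 0, 0, 0, 0, 0, 44, 0, 0, 0, 0, 0, 0, 44, 0, 0, 0, 0, 0, 0, 44],
  "force": 12
}}

```text
clock: 8.65
position: [0.4704, -0.2088, 0.0476]
ee_rot: [-0.001, 3.14, -0.001]
force: [-0.9, -0.8, 6.5]
width: 0.544
gripper_force: 12.0
```

Request:
{"api": "arm_command", "payload": {
  "deltas": [0, 0, 0, 0.005, 0, 0, 44, 0, 0, 0, 0.015, 0, 0, 44, 0, 0, 0, 0.03, 0, 0, 44, 0, 0, 0, 0.045, 0, 0, 44, 0, 0, 0, 0.06, 0, 0, 44, 0, 0, 0, 0.075, 0, 0, 44, 0, 0, 0, 0.09, 0, 0, 44, 0, 0, 0, 0.105, 0, 0, 44, 0, 0, 0, 0.12, 0, 0, 44, 0, 0, 0, 0.135, 0, 0, 44, 0, 0, 0, 0.15, 0, 0, 44, 0, 0, 0, 0.165, 0, 0, 44, 0, 0, 0, 0.175, 0, 0, 44, 0, 0, 0, 0.182, 0, 0, 44, 0, 0, 0, 0.182, 0, 0, 44, 0, 0, 0, 0.182, 0, 0, 44]
}}

```text
clock: 10.25
position: [0.6519, -0.2082, 0.0469]
ee_rot: [-0.002, 3.141, -0.0]
force: [-0.6, -0.4, 2.7]
width: 0.541
gripper_force: 12.0
```

Run:
```python
from h import *
im=optics.get_image('side');cv2.imwrite('pics/sd3.png',im)
```

```text
(no output)
```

View pics/sd3.png

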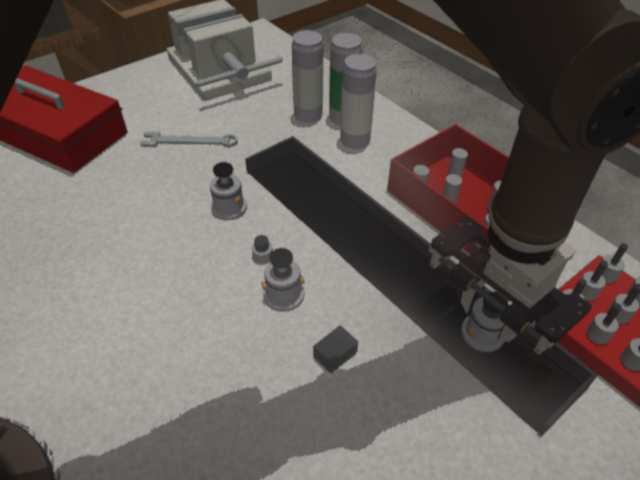

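The pump's foot, centred near (484,335), is inside the bay, and the bay's front edge is below it near row 370. The other pumps have not moved. Now I'll release and lift.

Request:
{"api": "arm_command", "payload": {
  "deltas": [0, 0, 0, 0, 0, 0, 74, 0, 0, 0, 0, 0, 0, 74, 0, 0, 0, 0, 0, 0, 74, 0, 0, 0, 0, 0, 0, 74, 0, 0, 0, 0, 0, 0, 74, 0, 0, 0, 0, 0, 0, 74, 0, 0, 0, 0, 0, 0.02, 74, 0, 0, 0, 0, 0, 0.04, 74, 0, 0, 0, 0, 0, 0.07, 74, 0, 0, 0, 0, 0, 0.11, 74, 0, 0, 0, 0, 0, 0.15, 74, 0, 0, 0, -0.05, 0, 0.19, 74, 0, 0, 0, -0.1, 0, 0.2, 74, 0, 0, 0, -0.15, 0.05, 0.2, 74, 0, 0, 0, -0.2, 0.1, 0.2, 74, 0, 0, 0, -0.2, 0.1, 0.2, 74, 0, 0, 0, -0.2, 0.1, 0.2, 74]
}}

```text
clock: 12.0
position: [0.447, -0.1042, 0.2466]
ee_rot: [0.008, -3.139, -0.004]
force: [0.9, 0.1, -0.4]
width: 0.805
gripper_force: 0.0
```

Run:
```python
from h import *
im=optics.get_image('side');cv2.imwrite('pics/sd4.png',im)
cv2.imwrite('pics/sc4.png',optics.get_image('scene'))
```

```text
(no output)
```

View pics/sc4.png

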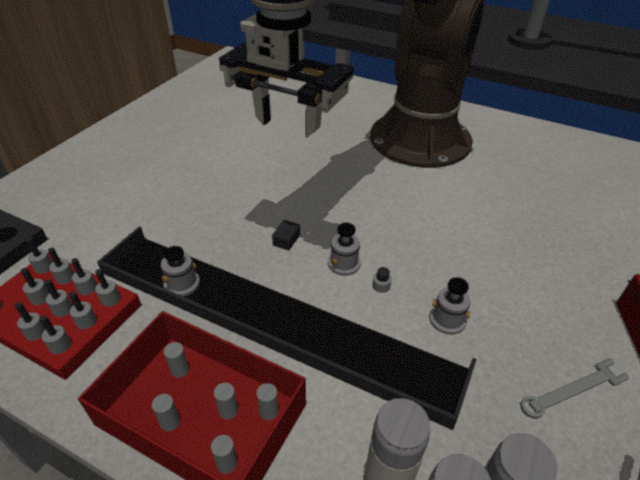

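Pump A stands in the bay with its foot at (181,284), fully past the front line, and its cap is still down. The other two pumps are untouched, at (345,262) and (450,315), and the arm is clear.

```bash
python3 -c "
from cell import arm
print(arm.sign_off())"
```

```text
the job is handed in; nothing more can be done
None
```

I found the sticking pump (the one at y ≈ -0.21), slid it standing into the reject bay with its plunger still about half down, left the other two where they were, and handed the job in after about 12 s of the allowed 58 s; the hand-in gave no verdict.

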